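# Press a corner square into a pinned frame corner until it sits flush

### The job

Take the steel corner square off the grey travel case and press its right-angled corner gently but firmly into the wooden frame's corner where the loose, leaning side is pinned, until both sides lie flush against the square without a gap, and hold it pressed there for a good second. Then, leaving that corner square, lay the square flat on the case again without dropping it and let go; touch the frame only with the square and leave the other things where they are.

Things in the scene. Friction and masses are not known exactly. Their poses are not given: they have to be found in the camera images.
- corner (a point): Inner corner of the 3-sided wooden frame (sides 12 mm thick, 24 tall), at their foot, on top of a 4 mm rubber mat. Axes = the frame's, z up: the long fixed side's inner face is plane x=0, running 220 mm along -y; the pinned side's inner face, once square, is plane y=0, running 150 mm along -x; another fixed side stands at y=-220 mm. Inside of the frame: -x, -y.
- frame: The wooden frame; origin and axes as corner. The square should bear on its long side and on its pinned side with 5 to 12 N each (under 3 N may leave a gap, over 20 N strains the frame); push towards each with about 10 N, as friction (about 0.6) on one side takes some of the push towards the other. The frame stands on soft feet: it gives about 1 mm per 8 N sideways (it does not turn), and springs back.
- panel (a joint): Angle (rad) of the pinned side about its upright pin at corner: 0 = square, positive = free end leans inwards (to -y). It is the short side left of the robot (+y), a steel pin head on its top. Starts leaning in, stays where pushed. Pin resists with 0.25 N m, so a square pressed to +y meets it with its arm end at about 3 N, plus friction on the long side; once flush the force climbs steeply. Wanted within 0.02 of 0.
- square_grip (a point): Grip point of the loose steel corner square (about 0.18 kg), in the middle of its upright fin, 40 mm above the square's underside. Fin: 14 mm thick, 44 long, top 60 mm above the underside, standing along x = -y, across the diagonal that points to the heel; fingers close across it (along x = y). z is up. Grip firmly (about 50 N).
- heel (a point): Heel of the square: outer corner of its two arms (each 90 mm long, 14 wide, 18 tall; a low brace joins their ends), at the underside; +42 mm in x and y from the grip point, same axes. Arms run along -y and -x; their outer faces are planes x=0 and y=0 here. Flush: heel at corner, axes parallel to it; hold the underside 2 to 6 mm above the mat.
- case_top (a point): Centre of the flat top of the grey silicone travel case, fixed, 150 (x) by 130 (y) by 30 mm high. The square lies on it at the start and goes back on it, flat, any way round, with the grip point 40 mm above the top and within 40 mm sideways of the centre.
- cup: Bystander: blue plastic toothbrush cup, 95 mm tall, 74 mm across, two toothbrushes standing in it up to 180 mm; origin in the middle of its underside. Leave it alone.
- jar: Bystander: round glass jar with a steel twist cap, 75 mm tall, 70 mm across; origin in the middle of its underside. Leave it alone.
- mug: Bystander: white mug, 90 mm tall, 80 mm across plus its handle; origin in the middle of its underside. Leave it alone.
- soap_dish: Bystander: open stainless steel soap dish, 85 x 120 x 24 mm; origin in the middle of its underside. Leave it alone.
- phone: Bystander: black phone lying flat, 150 x 72 x 9 mm; origin in the middle of its underside. Leave it alone.
- tin: Bystander: small steel tin, 45 mm tall, 44 mm across, between frame and case; origin in the middle of its underside. Leave it alone.
- glue: Bystander: white bottle of wood glue, 130 mm tall, 48 mm across; origin in the middle of its underside. Leave it alone.
Not all that is in view belongs to the job. What is shaped like the part that bears square_grip but red is not meant.

How it is judged:
By the outcome, as a careful person would: the job done as asked, in the order asked, and still so for the second after the job is handed in, with the robot touching nothing.
It also fails if it takes over 69 s, if anything falls off the work surface, if the arm or the gripper's body presses on something with over 40 N, if the wrist force passes 120 N, or if a joint passes its speed limit or range.

### The arm

A 7-joint arm with a two-finger parallel gripper is mounted at the origin on the work surface. World frame = base frame: x ahead of the robot, y to its left, z up, the work surface at z = 0. Lengths are in m, angles in degrees, forces in N, time in s.
With the tool pointing down it reaches from about 0.425 to 0.875 m from the base axis. Payload 4.7 kg.
Tool frame: the origin (TCP) lies at the very end of the fingers, on their centre line; the grasp point (between the pads) lies 19 mm behind it (pinch_z is the distance from the TCP to the grasp point, in m); z points along the fingers, y is the direction in which the jaws open and shut (so a half turn about z gives the same grasp; the last joint's range is limited). The gripper opens to 87 mm and grips with 3 to 60 N. Pads are 19 mm wide; open, the fingers measure 117 mm over their backs; the gripper's body (75 mm by 190 mm) begins 51 mm behind the grasp point.
Start: joints at [-68.978, 18.392, -4.016, 83.108, 1.295, 78.541, -3.26], TCP at [0.225, 0.61, 0.223] pointing down, gripper open.
Joint ranges: [-163.93, 163.93], [-17.29, 119.83], [-79.2, 71.16], [3.27, 140.29], [-89.18, 269.18], [5.43, 117.66], [-154.24, 154.24]. Speed limits (degrees/s): [147.25, 147.25, 180, 180, 180, 180, 180].

### API

Orientations are given as [roll, pitch, yaw] about the fixed x, y, z axes, in that order (R = Rz(yaw) Ry(pitch) Rx(roll)).
In Python, from cell import get_obs, read_camera, camera_params, sign_off, pinch_z gives the robot as it stands.
- The arm moves only by the shell command python3 -m handwheel 'ROWS' [FORCE]. ROWS is JSON, a list of rows, each a list of 5 numbers: the finger opening in m, from 0 to 0.087, then the shift along the tool's x, y, z in m, then the turn about the tool's z in rad. In form: [[jaw, tx, ty, tz, twist], ...]. A call has 1 to 20 rows; each row is the pose to reach, as a shift and turn from the pose commanded when the call began, along the tool's axes at that moment; what a row does not reach only later rows make up. A row lasts 1/10 s, in which the tool goes at most 50 mm and 8.59 degrees, less where a joint would pass 70% of its speed; a pose out of reach is approached as far as the arm can. A call with a gripper value outside its range is refused whole. The fingers move at their own pace and stop on an object; FORCE is the grip in N (left out, the last holds). Time passes only in rows, so rows that repeat a pose let the fingers close. It gives the time, the measured TCP pose, the force and the opening at its end, in the units of the state.
- get_obs(): the state, without advancing time (a new reading comes with each control period).
- read_camera(name): name is "side" or "top" or "wrist"; returns the picture (420x560x3 uint8, blue, green, red); there is no depth.
- camera_params(name): a dict with "camera_matrix" (3x3 intrinsics, pixels), "k1" (the pictures are not rectified: a ray, as slopes to the right and down, at radius r is drawn at 1 + k1 r^2 times it, then the intrinsics apply), "R" (3x3) and "t" (3): a world point X has camera coordinates R X + t. Camera axes: x right, y down, z forward; pixel columns grow to the right and rows downward; lengths in m; the calibration is good to about 2 mm. A picture is of the moment at which its call begins: read the wrist's pose just before it. camera_params takes no time and is no camera call; for the wrist camera it gives the pose at the moment of the call.
- sign_off(): hands the job in, once; it reports no verdict.
The state is a dict: "time_s": time; "qpos": joint angles; "joint_velocities": joint speeds; "effort": joint torques, N m; "tool_pos": TCP position; "tool_rot": TCP orientation; "force": force on the tool from outside, world axes, zero at the start; "wrist_torque": the same for the moment, N m; "grip_width": finger opening in m.
Only numpy, scipy, OpenCV 4.12 (cv2) and the standard library are available. Lean on these libraries where they do the work, as an engineer would, in place of code of your own. Each camera call takes 0.05 s, during which the arm holds its last target.

## Working session

There is one attempt and no reset: what is moved stays moved. The work goes in short steps, Python scripts to look and compute and a shell command to move; the robot and the scene stay as the last step left them, time stands still between calls to the robot, and variables do not carry over. Pictures are saved under pics/ and viewed, and the job is handed in when it is done.

```bash
ls; mkdir -p pics; python3 - <<'E'
from cell import *
import cv2
print(get_obs(), pinch_z)
for n in ["top","side","wrist"]:
    p=camera_params(n); print(n,p)
    cv2.imwrite(f"pics/{n}0.png",read_camera(n))
E
```

```text
pics
{'time_s': 0.0, 'qpos': array([-68.97677057,  18.44003189,  -4.01657353,  83.17566837,
         1.29580638,  78.5413021 ,  -3.25905864]), 'joint_velocities': array([-0.00089716, -0.0381229 , -0.02421802,  0.0094879 ,  0.02014104,
       -0.06962294,  0.04045501]), 'effort': array([ 1.47764426e-04, -4.91292965e+01, -4.03563436e-01, -3.12526166e+01,
       -6.38159411e-02,  4.35472280e-02,  1.62308652e-04]), 'tool_pos': array([0.22445467, 0.60941477, 0.22144394]), 'tool_rot': array([-1.79888293e+02,  6.27624087e-03,  1.59788635e+02]), 'force': array([-0.0986797 ,  0.16121713,  0.36473221]), 'wrist_torque': array([0.00345098, 0.05752886, 0.04660091]), 'grip_width': 0.08689438162974467} 0.0187
top {'camera_matrix': array([[398.51914126,   0.        , 275.21168586],
       [  0.        , 398.51914126, 208.74795621],
       [  0.        ,   0.        ,   1.        ]]), 'k1': -0.06310322393707207, 'R': array([[-0.01991867, -0.99976863,  0.00811994],
       [-0.98130404,  0.01799449, -0.19162092],
       [ 0.19143048, -0.01178497, -0.98143542]]), 't': array([-0.01950281,  0.51546775,  1
[... 170 characters left out ...]
  ,   1.        ]]), 'k1': -0.07633696436931874, 'R': array([[ 9.41892991e-01, -3.35912329e-01, -7.07632824e-04],
       [-2.53414371e-01, -7.09184044e-01, -6.57905121e-01],
       [ 2.20496600e-01,  6.19855546e-01, -7.53100492e-01]]), 't': array([-0.4810035 ,  0.17925147,  0.98663477])}
wrist {'camera_matrix': array([[294.16180818,   0.        , 277.75453218],
       [  0.        , 294.16180818, 209.17823869],
       [  0.        ,   0.        ,   1.        ]]), 'k1': 0.0073861072037405065, 'R': array([[ 0.3455212 ,  0.93840819, -0.00227473],
       [ 0.89792284, -0.32990824,  0.29136767],
       [ 0.27267136, -0.10271624, -0.95660844]]), 't': array([-0.64865561, -0.03490471,  0.39221025])}
```

View pics/top0.png

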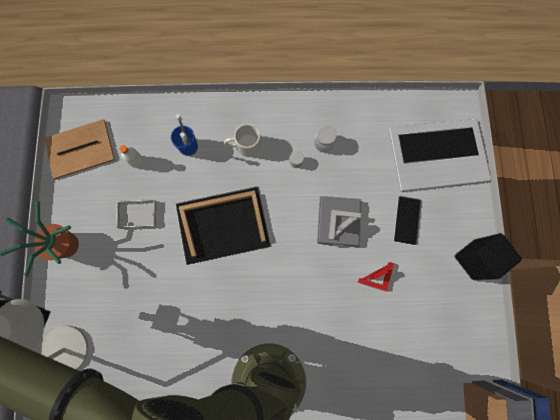

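View pics/side0.png

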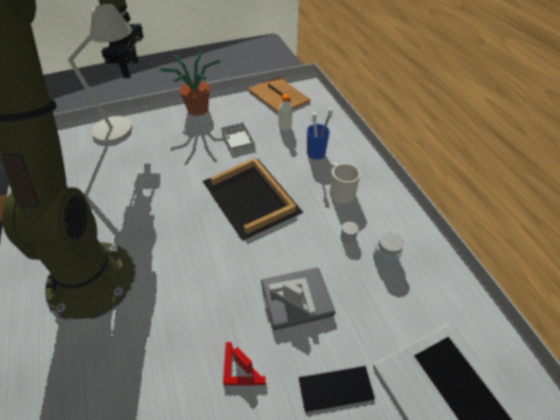

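View pics/wrist0.png

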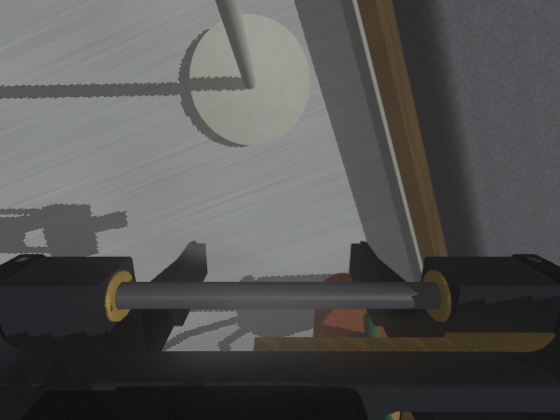

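The steel square lies on the grey case at about (345,222) in the top view. The red lookalike at (378,277) is not meant. The frame is at (225,225). I'll enlarge both.

```bash
python3 - <<'E'
import cv2
a=cv2.imread("pics/top0.png")
cv2.imwrite("pics/crF.png",cv2.resize(a[180:270,165:285],None,fx=6.6,fy=6.6,interpolation=cv2.INTER_CUBIC))
cv2.imwrite("pics/crS.png",cv2.resize(a[188:256,308:400],None,fx=8,fy=8,interpolation=cv2.INTER_CUBIC))
E
```

```text
(no output)
```

View pics/crF.png

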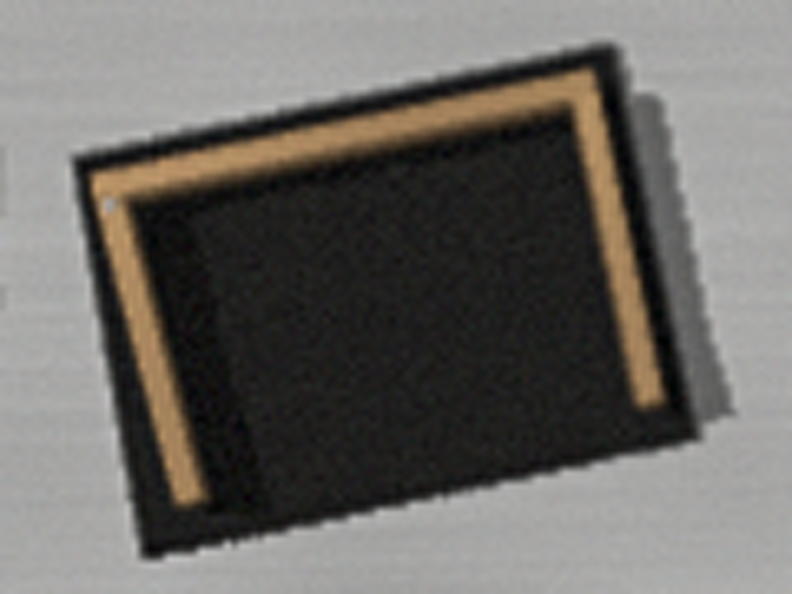

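View pics/crS.png

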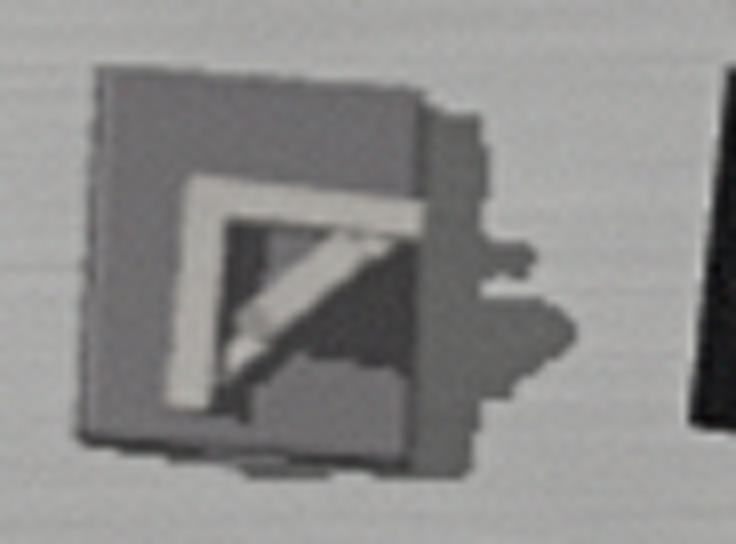

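```bash
cat > h.py <<'E'
import numpy as np, cv2
from scipy.spatial.transform import Rotation as Ro
def K(p): return np.array(p["camera_matrix"])
def und(p,uv):
    k=p["k1"]; d=np.linalg.solve(K(p),np.append(uv,1.))[:2]; s=d.copy()
    for _ in range(20): s=d/(1+k*(s@s))
    return s
def w(p,uv,z):
    s=und(p,uv); R=np.array(p["R"]);t=np.array(p["t"])
    r=R.T@np.append(s,1); c=-R.T@t
    return c+r*(z-c[2])/r[2]
def proj(p,X):
    X=np.atleast_2d(X); c=X@np.array(p["R"]).T+np.array(p["t"]); s=c[:,:2]/c[:,2:]
    s=s*(1+p["k1"]*(s**2).sum(1,keepdims=True)); k=K(p)
    return s@k[:2,:2].T+k[:2,2]
E
python3 - <<'E'
from h import *; from cell import camera_params
p=camera_params("top")
F=lambda x,y:(x/6.6+165-.4,y/6.6+180-.4); S=lambda x,y:(x/8+308-.4,y/8+188-.4)
for n,uv,z in [("pin",F(110,205),.03),("fixcorner in",F(572,103),.028),("inner corner",F(135,200),.028),("pan end in",F(208,502),.028),("long out R",F(597,68),.028),("fix end",F(660,405),.028),
 ("heel",S(190,178),.048),("arm1 end",S(425,200),.048),("arm2 end",S(168,406),.048),("caseTL",S(97,68),.03),("caseTR",S(422,92),.03),("caseBR",S(410,465),.03),("caseBL",S(82,435),.03),("phone",(407,220),.009),("tin",(297,157),.045),("jar",(325,132),.075),("soap",(138,214),.024),("cup",(185,130),.1),("mug",(245,130),.09)]:
    print(n,np.round(w(p,np.array(uv),z),4))
E
```

```text
pin [0.5182 0.2653 0.03  ]
fixcorner in [0.5643 0.0452 0.028 ]
inner corner [0.5208 0.2538 0.028 ]
pan end in [0.3767 0.2166 0.028 ]
long out R [0.5813 0.0331 0.028 ]
fix end [0.4184 0.0052 0.028 ]
heel [ 0.5087 -0.2031  0.048 ]
arm1 end [ 0.4984 -0.2941  0.048 ]
arm2 end [ 0.4203 -0.1906  0.048 ]
caseTL [ 0.557  -0.1711  0.03  ]
caseTR [ 0.5451 -0.2997  0.03  ]
caseBR [ 0.3975 -0.2862  0.03  ]
caseBL [ 0.4118 -0.1593  0.03  ]
phone [ 0.4785 -0.4512  0.009 ]
tin [ 0.6825 -0.1021  0.045 ]
jar [ 0.7538 -0.191   0.075 ]
soap [0.5111 0.404  0.024 ]
cup [0.7581 0.2449 0.1   ]
mug [0.7583 0.0601 0.09  ]
```

```bash
cat >> h.py <<'E'
def Rt(o): return Ro.from_euler("xyz",o["tool_rot"],degrees=True).as_matrix()
def tool_delta(o,X,yaw,pos=None):
    R=Rt(o); d=R.T@(np.array(X)-(o["tool_pos"] if pos is None else pos))
    t=-(yaw-o["tool_rot"][2]); t=(t+180)%360-180
    return np.round(d*1000,1), round(np.radians(t),4)
E
python3 - <<'E'
from h import *; from cell import *
o=get_obs();p=camera_params("wrist"); R=np.array(p["R"]);t=np.array(p["t"]);T=Rt(o)
c=-R.T@t; print("cam in tool",T.T@(c-o["tool_pos"]), "axes\n",np.round(R@T,3))
# camera view of points with tool at z
Rct=R@T; 
def view(tcp,yaw,X):
    TT=Rt({"tool_rot":[180,0,yaw]}); Rw=Rct@TT.T; cc=tcp+TT@(T.T@(c-o["tool_pos"]))
    q=dict(p); q["R"]=Rw;q["t"]=-Rw@cc; return np.round(proj(q,X),0)
heel=np.array([.521,.254,.028]); s=np.radians(11.8); Rz=np.array([[np.cos(s),-np.sin(s),0],[np.sin(s),np.cos(s),0],[0,0,1]])
pts=heel+np.array([[0,0,0],[0,-.22,0],[-.15,0,0],[-.15,-.22,0],[-.07,-.1,0]])@Rz.T
for tcp in [(.48,.15,.3),(.5,.22,.25),(.54,.22,.25),(.43,.2,.25)]:
    print(tcp,view(np.array(tcp),147,pts).tolist())
print(tool_delta(o,[.49,.2,.25],147))
E
```

```text
cam in tool [ 0.08090964 -0.00023173 -0.16235956] axes
 [[-0.     1.     0.   ]
 [-0.957  0.    -0.291]
 [-0.291 -0.     0.957]]
(0.48, 0.15, 0.3) [[353.0, 161.0], [249.0, 257.0], [281.0, 83.0], [178.0, 193.0], [271.0, 175.0]]
(0.5, 0.22, 0.25) [[308.0, 183.0], [200.0, 285.0], [224.0, 97.0], [117.0, 217.0], [219.0, 198.0]]
(0.54, 0.22, 0.25) [[292.0, 157.0], [183.0, 265.0], [204.0, 67.0], [96.0, 193.0], [200.0, 173.0]]
(0.43, 0.2, 0.25) [[347.0, 217.0], [238.0, 313.0], [270.0, 137.0], [161.0, 249.0], [260.0, 231.0]]
(array([-390.7, -292.6,  -27.8]), np.float64(0.2232))
```

```bash
python3 -m handwheel '[[0.05,-0.04,-0.029,0.008,0.022],[0.05,-0.08,-0.058,0.016,0.044],[0.05,-0.12,-0.087,0.024,0.066],[0.05,-0.16,-0.116,0.032,0.088],[0.05,-0.2,-0.145,0.04,0.11],[0.05,-0.24,-0.174,0.048,0.132],[0.05,-0.28,-0.203,0.056,0.154],[0.05,-0.32,-0.232,0.064,0.176],[0.05,-0.36,-0.261,0.072,0.2],[0.05,-0.4,-0.289,0.08,0.223],[0.05,-0.4,-0.289,0.08,0.223],[0.05,-0.4,-0.289,0.08,0.223],[0.05,-0.4,-0.289,0.08,0.223]]' 50
python3 - <<'E'
from h import *; from cell import *
import pickle
o=get_obs();p=camera_params("wrist");im=read_camera("wrist");cv2.imwrite("pics/w1.png",im);pickle.dump((o,p),open("w1.pkl","wb"))
print(o["tool_pos"],o["tool_rot"],o["qpos"],o["force"],o["joint_velocities"])
E
```

```text
time_s: 1.45
tool_pos: [0.4994, 0.202, 0.1425]
tool_rot: [180.0, -0.1, 147.1]
force: [-0.5, 0.8, 1.4]
grip_width: 0.0501
[0.49936658 0.20203726 0.14248218] [ 1.79984236e+02 -5.06978166e-02  1.47122292e+02] [-39.31150244   8.00644778  15.75419391 105.48853321  -2.4129218
  66.83525405  34.3691567 ] [-0.47608666  0.80576908  1.35868595] [-0.81471313 -0.31802484 -0.71798169 -0.07899446  0.1915513  -0.06950659
  0.02619752]
```

View pics/w1.png

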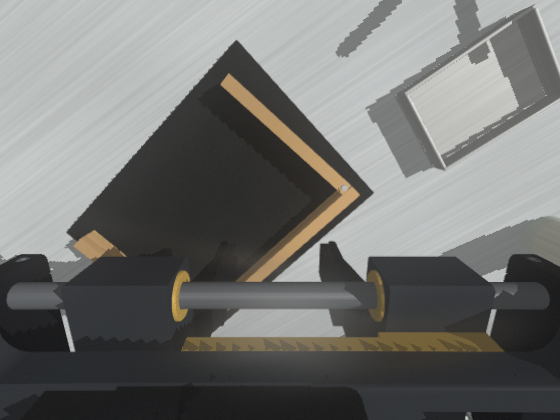

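```bash
python3 - <<'E'
import cv2
a=cv2.imread("pics/w1.png")
cv2.imwrite("pics/w1c.png",cv2.resize(a[55:295,200:390],None,fx=2.5,fy=2.5,interpolation=cv2.INTER_CUBIC))
cv2.imwrite("pics/w1d.png",cv2.resize(a[165:245,280:380],None,fx=7,fy=7,interpolation=cv2.INTER_CUBIC))
E
```

```text
(no output)
```

View pics/w1c.png

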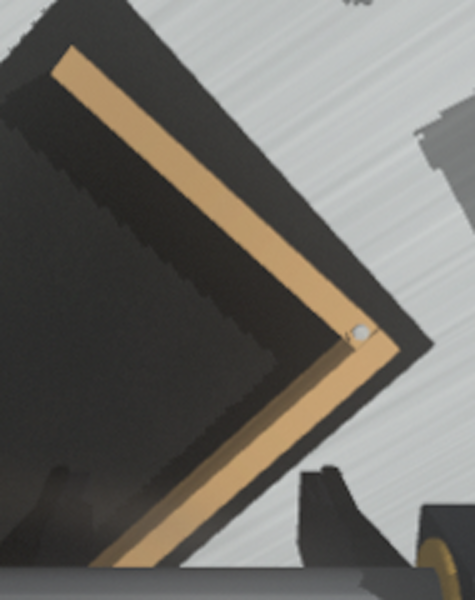

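View pics/w1d.png

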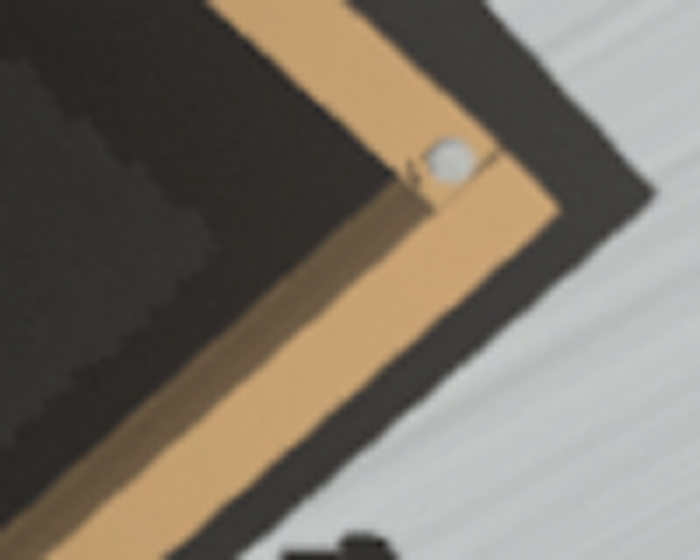

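```bash
python3 - <<'E'
from h import *; import pickle
o,p=pickle.load(open("w1.pkl","rb"))
D=lambda x,y:np.array((x/7+280-.43,y/7+165-.43)); C=lambda x,y:np.array((x/2.5+200-.3,y/2.5+55-.3))
W=lambda uv,z=.028:w(p,uv,z)[:2]
li=[W(D(433,213)),W(D(45,560)),W(C(90,567))]; lo=[W(D(560,210)),W(D(165,560)),W(C(160,567))]
pi=[W(D(398,175)),W(C(52,73))]; po=[W(D(345,0)),W(C(73,45))]
ft=[W(D(395,183),.004),W(D(0,525),.004)]
for n,v in [("li",li),("lo",lo),("pi",pi),("po",po),("foot",ft)]:
    d=v[-1]-v[0]; print(n,np.round(v,4).tolist(),"ang",np.degrees(np.arctan2(d[1],d[0])), np.linalg.norm(d))
s=np.radians(np.degrees(np.arctan2(*(li[2]-li[0])[::-1]))+90); ex=np.array([np.cos(s),np.sin(s)]);ey=np.array([-ex[1],ex[0]])
print("s",np.degrees(s))
for n,q in [("lo0",lo[0]),("lo2",lo[2]),("pin",W(D(450,160),.03)),("pi0",pi[0]),("pi1",pi[1]),("po1",po[1]),("ft0",ft[0]),("ft1",ft[1]),("mat",W(D(655,192),.004))]:
    e=q-li[0]; print(n,np.round([e@ex*1000,e@ey*1000],1))
E
```

```text
li [[0.5234, 0.2594], [0.5382, 0.1863], [0.5451, 0.1186]] ang -81.21533037640395 0.14241338436231668
lo [[0.5325, 0.2743], [0.5477, 0.201], [0.5613, 0.1436]] ang -77.5975807374053 0.13383976895973015
pi [[0.516, 0.258], [0.3793, 0.2198]] ang -164.39171825852267 0.14202640586531337
po [[0.4912, 0.2639], [0.376, 0.2311]] ang -164.11452653292406 0.1198029222968313
foot [[0.5242, 0.2581], [0.5386, 0.1784]] ang -79.77437455924787 0.0809107881981981
s 8.784669623596045
lo0 [11.3 13.4]
lo2 [  19.8 -120.2]
pin [-5.   6.3]
pi0 [-7.5 -0.3]
pi1 [-148.5  -17.1]
po1 [-150.    -5.4]
ft0 [ 0.6 -1.4]
ft1 [  2.7 -82.3]
mat [27.6 26.8]
```

```bash
python3 - <<'E'
from h import *; import pickle
o,p=pickle.load(open("w1.pkl","rb")); R=np.array(p["R"]);t=np.array(p["t"]);T=Rt(o)
c=-R.T@t; Rct=R@T
def view(tcp,yaw,X):
    TT=Rt({"tool_rot":[180,0,yaw]}); Rw=Rct@TT.T; cc=tcp+TT@(T.T@(c-o["tool_pos"]))
    q=dict(p); q["R"]=Rw;q["t"]=-Rw@cc; return np.round(proj(q,X),0)
heel=np.array([.5234,.2585,.028]); s=np.radians(11.5); Rz=np.array([[np.cos(s),-np.sin(s),0],[np.sin(s),np.cos(s),0],[0,0,1]])
pts=heel+np.array([[0,0,0],[0,-.22,0],[-.15,0,0],[-.15,-.22,0]])@Rz.T
for yaw in (147,128):
  for tcp in [(.56,.14,.2),(.6,.12,.2),(.56,.1,.2),(.6,.06,.2)]:
    print(yaw,tcp,view(np.array(tcp),yaw,pts).tolist())
for X in [(.56,.1,.2)]: print(tool_delta(o,X,128))
E
```

```text
147 (0.56, 0.14, 0.2) [[352.0, 105.0], [215.0, 239.0], [252.0, -13.0], [115.0, 150.0]]
147 (0.6, 0.12, 0.2) [[351.0, 59.0], [208.0, 204.0], [245.0, -70.0], [103.0, 108.0]]
147 (0.56, 0.1, 0.2) [[386.0, 83.0], [242.0, 222.0], [287.0, -40.0], [142.0, 130.0]]
147 (0.6, 0.06, 0.2) [[404.0, 23.0], [250.0, 177.0], [301.0, -116.0], [146.0, 75.0]]
128 (0.56, 0.14, 0.2) [[320.0, 85.0], [235.0, 255.0], [187.0, 11.0], [119.0, 204.0]]
128 (0.6, 0.12, 0.2) [[303.0, 41.0], [218.0, 225.0], [162.0, -39.0], [96.0, 169.0]]
128 (0.56, 0.1, 0.2) [[346.0, 51.0], [254.0, 232.0], [209.0, -28.0], [136.0, 177.0]]
128 (0.6, 0.06, 0.2) [[343.0, -14.0], [247.0, 186.0], [197.0, -104.0], [122.0, 126.0]]
(array([-106.3,  -52.8,  -57.6]), np.float64(0.3337))
```

```bash
python3 -m handwheel '[[0.05,-0.03,-0.013,-0.02,0.1],[0.05,-0.06,-0.026,-0.04,0.2],[0.05,-0.1,-0.044,-0.057,0.334],[0.05,-0.1,-0.044,-0.057,0.334],[0.05,-0.1,-0.044,-0.057,0.334],[0.05,-0.1,-0.044,-0.057,0.334]]'
python3 - <<'E'
from h import *; from cell import *
import pickle
o=get_obs();p=camera_params("wrist");im=read_camera("wrist");cv2.imwrite("pics/w2.png",im);pickle.dump((o,p),open("w2.pkl","wb"))
print(o["tool_pos"],o["tool_rot"],np.abs(o["joint_velocities"]).max())
cv2.imwrite("pics/w2c.png",cv2.resize(im[20:290,60:420],None,fx=2.2,fy=2.2,interpolation=cv2.INTER_CUBIC))
E
```

```text
time_s: 2.1
tool_pos: [0.5589, 0.1117, 0.199]
tool_rot: [-180.0, -0.1, 128.1]
force: [-0.0, 0.5, -0.2]
grip_width: 0.0499
[0.55893796 0.11168544 0.19901159] [-1.79970603e+02 -8.37948022e-02  1.28114922e+02] 0.4904803844400111
```

View pics/w2c.png

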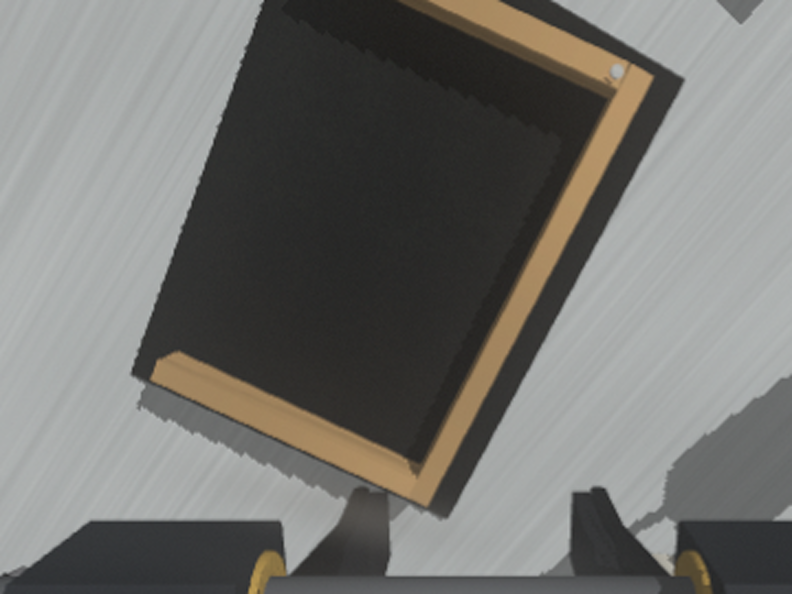

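```bash
cat > fit.py <<'E'
from h import *; import pickle
def edge(im,p,rows,c0,c1,z=.028,side="right",T=35,by="row"):
    f=(im[:,:,2].astype(float)-im[:,:,0]); P=[]
    for r in rows:
        l=f[r,c0:c1] if by=="row" else f[c0:c1,r]
        idx=np.where(l>T)[0]
        if len(idx)<3: continue
        i=idx[-1] if side=="right" else idx[0]; j=i+1 if side=="right" else i-1
        if j<0 or j>=len(l): continue
        s=i+(j-i)*(l[i]-T)/(l[i]-l[j]+1e-9)+c0
        P.append(w(p,np.array([s,r] if by=="row" else [r,s],float),z)[:2])
    P=np.array(P); 
    for _ in range(3):
        m=np.median(P,0) if _==0 else P.mean(0); u,sv,v=np.linalg.svd(P-P.mean(0)); d=v[0]; res=(P-P.mean(0))@v[1]; P=P[np.abs(res)<max(2.5*res.std(),2e-4)]
    if d[1]>0:d=-d
    return P.mean(0),d,res.std(),len(P)
E
python3 - <<'E'
from fit import *
o,p=pickle.load(open("w2.pkl","rb")); im=cv2.imread("pics/w2.png")
m,d,rs,n=edge(im,p,range(62,240),240,370); print("outer long w2",m,"s",np.degrees(np.arctan2(d[1],d[0]))+90,rs,n)
s1=np.arctan2(d[1],d[0])+np.pi/2
o1,p1=pickle.load(open("w1.pkl","rb")); im1=cv2.imread("pics/w1.png")
m1,d1,rs,n=edge(im1,p1,range(200,240),280,370); print("outer long w1",m1,"s",np.degrees(np.arctan2(d1[1],d1[0]))+90,rs,n)
for s,mm in((s1,m),(s1,m1)):
    ex=np.array([np.cos(s),np.sin(s)]); print("offset",(mm@ex)*1000)
f=lambda x,y:np.array((x/2.2+60-.27,y/2.2+20-.27))
ex=np.array([np.cos(s1),np.sin(s1)]);ey=np.array([-ex[1],ex[0]])
for n,q,z in [("outer corner",f(654,76),.028),("far outer corner",f(430,508),.028),("pin",f(617,72),.03),("inner top fix end tip",f(180,350),.028),("mat TR",f(684,79),.004),("mat BR",f(445,517),.004),("mat BL",f(132,375),.004)]:
    X=w(p,q,z)[:2]; print(n,np.round(X,4),np.round([X@ex*1000,X@ey*1000],1))
D=lambda x,y:np.array((x/7+280-.43,y/7+165-.43))
for n,q,z in [("outer corner1",D(560,210),.028),("pin1",D(450,160),.03),("joint line long/panel", D(497,152),.028),("joint inner",D(433,213),.028),("mat1",D(655,192),.004)]:
    X=w(p1,q,z)[:2]; print(n,np.round(X,4),np.round([X@ex*1000,X@ey*1000],1))
# panel edges w1
b=edge(im1,p1,range(90,165),200,345,side="left");print("panel in",np.degrees(np.arctan2(b[1][1],b[1][0])),b)
E
```

```text
outer long w2 [0.55449333 0.16527718] s 11.14376907220884 9.479643079038944e-05 178
outer long w1 [0.54009783 0.23877414] s 11.218941367744677 9.83947420701695e-05 40
offset 575.9819048841591
offset 576.0626994788349
outer corner [0.5328 0.2745] [575.8 166.4]
far outer corner [0.5821 0.0355] [578.  -77.7]
pin [0.5181 0.2647] [559.5 159.6]
inner top fix end tip [0.4256 0.0271] [422.8 -55.7]
mat TR [0.5471 0.2899] [592.8 178.7]
mat BR [0.5981 0.0263] [591.9 -89.8]
mat BL [ 0.4057 -0.0127] [395.6 -90.9]
outer corner1 [0.5325 0.2743] [575.5 166.2]
pin1 [0.5175 0.2649] [558.9 159.9]
joint line long/panel [0.5206 0.271 ] [563.1 165.2]
joint inner [0.5234 0.2594] [563.6 153.3]
mat1 [0.5466 0.2901] [592.3 179. ]
panel in -164.09992059829543 (array([0.43183529, 0.233952  ]), array([-0.96174093, -0.27396055]), np.float64(5.9981957025170416e-05), 75)
```

```bash
python3 -m handwheel '[[0.05,-0.03,-0.035,0.005,0],[0.05,-0.06,-0.07,0.01,0],[0.05,-0.09,-0.105,0.015,0],[0.05,-0.12,-0.14,0.02,0],[0.05,-0.15,-0.175,0.025,0],[0.05,-0.18,-0.21,0.03,0],[0.05,-0.21,-0.245,0.03,0],[0.05,-0.24,-0.28,0.03,0],[0.05,-0.25,-0.294,0.03,0],[0.05,-0.25,-0.294,0.03,0],[0.05,-0.25,-0.294,0.03,0],[0.05,-0.25,-0.294,0.03,0]]'
python3 - <<'E'
from h import *; from cell import *
import pickle
o=get_obs();p=camera_params("wrist");im=read_camera("wrist");cv2.imwrite("pics/w3.png",im);pickle.dump((o,p),open("w3.pkl","wb"))
print(o["tool_pos"],o["tool_rot"],np.abs(o["joint_velocities"]).max(),o["qpos"],o["force"])
cv2.imwrite("pics/w3c.png",cv2.resize(im[60:260,150:410],None,fx=3,fy=3,interpolation=cv2.INTER_CUBIC))
E
```

```text
time_s: 3.35
tool_pos: [0.4825, -0.2658, 0.1691]
tool_rot: [180.0, -0.1, 128.1]
force: [0.2, 0.7, -0.3]
grip_width: 0.05
[ 0.48245237 -0.26581304  0.16914214] [ 1.79961959e+02 -7.25705562e-02  1.28115901e+02] 0.24668578084860276 [ -8.99587937   9.3115547   38.91156792 102.70548301  -6.26833364
  70.18661437  69.79828778] [ 0.23678392  0.74634156 -0.25299359]
```

View pics/w3.png

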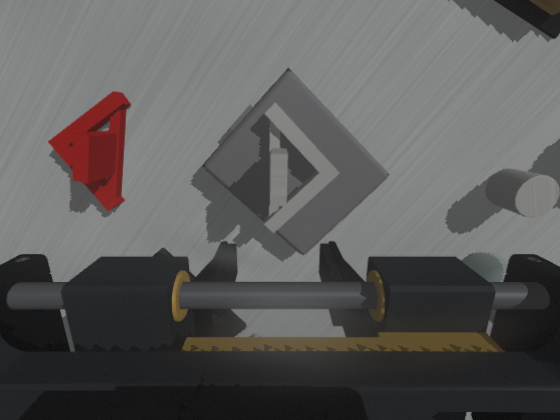

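View pics/w3c.png

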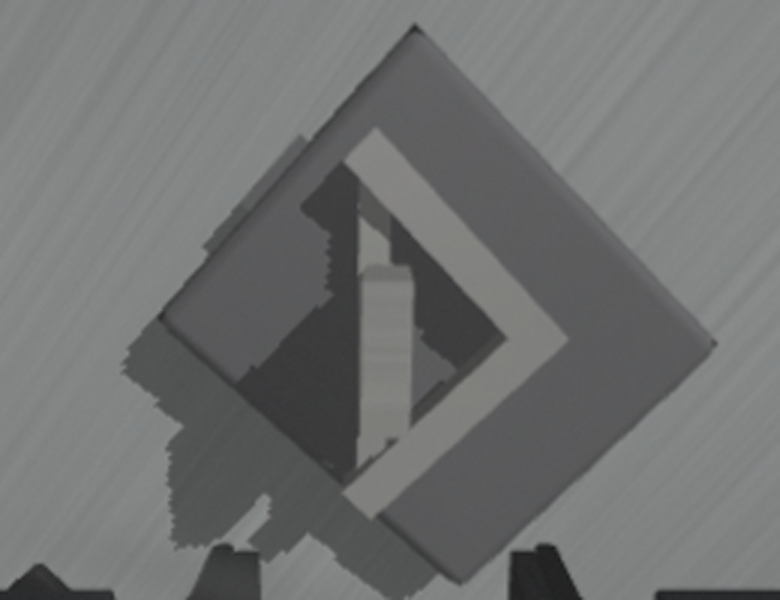

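The steel piece on the case at (285,165), with its heel at (339,173) and a fin, fits the description. The red one at (95,150) is the lookalike, so I'm leaving it.

```bash
python3 - <<'E'
from fit import *
o,p=pickle.load(open("w3.pkl","rb"))
f=lambda x,y:np.array((x/3+150-.33,y/3+60-.33)); W=lambda x,y,z:w(p,f(x,y),z)[:2]
h=W(567,340,.048);a=W(376,128,.048);b=W(373,519,.048)
A=lambda v:np.degrees(np.arctan2(v[1],v[0]))
print("heel",h,a,b,np.linalg.norm(a-h),np.linalg.norm(b-h),"angles",A(a-h)%360-180,A(b-h)+90)
cs=[W(418,28,.03),W(714,343,.03),W(462,583,.03),W(163,317,.03)]
print("case",np.round(cs,4).tolist(),np.mean(cs,0),[np.linalg.norm(cs[i]-cs[i-1]) for i in range(4)],[A(cs[i]-cs[i-1]) for i in range(4)])
s=np.radians((A(a-h)%360-180+A(b-h)+90)/2); R=np.array([[np.cos(s),-np.sin(s)],[np.sin(s),np.cos(s)]])
g=h+R@[-.042,-.042]; print("s",np.degrees(s),"grip",g)
ft=np.mean([W(362,280,.09),W(412,278,.09),W(412,437,.09),W(360,437,.09)],0);print("fin top approx",ft, A(W(412,278,.09)-W(412,430,.09)))
print(tool_delta(o,[*g,.058],135+np.degrees(s)))
p0=proj(p,[[*g,.09]]);print((p0-[150,60]+.33)*3)
E
```

```text
heel [ 0.50924317 -0.20520405] [ 0.42093198 -0.19247409] [ 0.49796162 -0.29290156] 0.08922397606469398 0.08842017042638631 angles -8.202617039996625 -7.330363003838414
case [[0.4125, -0.1607], [0.5546, -0.1749], [0.5441, -0.2983], [0.4003, -0.2846]] [ 0.4778931  -0.22961894] [np.float64(0.12450150902315191), np.float64(0.14282237805141748), np.float64(0.12379594321454962), np.float64(0.14442148639401203)] [np.float64(84.38731838018587), np.float64(-5.738726025883685), np.float64(-94.87265333864141), np.float64(174.5466828075203)]
s -7.76649002191752 grip [ 0.46195272 -0.24114307]
fin top approx [ 0.462153   -0.23998393] 128.63856045733183
(array([ 31.9,  -1. , 111.2]), np.float64(0.0154))
[[383.33850043 362.89534537]]
```

```bash
python3 -m handwheel '[[0.05,0.016,-0.001,0.03,0.006],[0.05,0.032,-0.001,0.06,0.0125],[0.05,0.032,-0.001,0.085,0.0125],[0.05,0.032,-0.001,0.1,0.0125],[0.05,0.032,-0.001,0.11,0.0125],[0.05,0.032,-0.001,0.114,0.0125],[0.05,0.032,-0.001,0.114,0.0125],[0.05,0.032,-0.001,0.114,0.0125]]' 50
python3 -m handwheel '[[0.03,0,0,0,0],[0.02,0,0,0,0],[0.01,0,0,0,0],[0.0,0,0,0,0],[0.0,0,0,0,0],[0.0,0,0,0,0],[0.0,0,0,0,0]]' 50
python3 - <<'E'
from h import *; from cell import *
o=get_obs();print(o["wrist_torque"],o["grip_width"])
E
```

```text
time_s: 4.2
tool_pos: [0.4618, -0.2445, 0.0564]
tool_rot: [180.0, 0.1, 127.1]
force: [0.5, 0.2, 0.4]
grip_width: 0.0498
time_s: 4.9
tool_pos: [0.4615, -0.2438, 0.0557]
tool_rot: [180.0, 0.0, 127.2]
force: [0.7, 1.0, 0.1]
grip_width: 0.0137
[ 0.14398043 -0.2244993  -0.02293404] 0.013698284831301566
```

```bash
python3 -m handwheel '[[0.0,0,0,-0.004,0],[0.0,0,0,-0.012,0],[0.0,0,0,-0.03,0],[0.0,0,0,-0.05,0],[0.0,0,0,-0.07,0],[0.0,0,0,-0.09,0],[0.0,0,0,-0.09,0],[0.0,0,0,-0.09,0],[0.0,0,0,-0.09,0]]' 50
python3 - <<'E'
from h import *; from cell import *
import pickle
o=get_obs();p=camera_params("wrist");im=read_camera("wrist");cv2.imwrite("pics/w4.png",im);pickle.dump((o,p),open("w4.pkl","wb"))
print(o["tool_pos"],o["tool_rot"],o["force"],o["wrist_torque"],o["grip_width"])
cv2.imwrite("pics/w4c.png",cv2.resize(im[160:340,170:410],None,fx=3.3,fy=3.3,interpolation=cv2.INTER_CUBIC))
E
```

```text
time_s: 5.8
tool_pos: [0.4601, -0.2436, 0.1444]
tool_rot: [-179.9, -0.1, 127.2]
force: [0.5, -0.1, -1.6]
grip_width: 0.0138
[ 0.46012793 -0.24363677  0.14438248] [-1.79933553e+02 -9.61182505e-02  1.27151942e+02] [ 0.4824102  -0.14844294 -1.59717467] [-0.04875317  0.02807322 -0.00931859] 0.013837897197505852
```

View pics/w4.png

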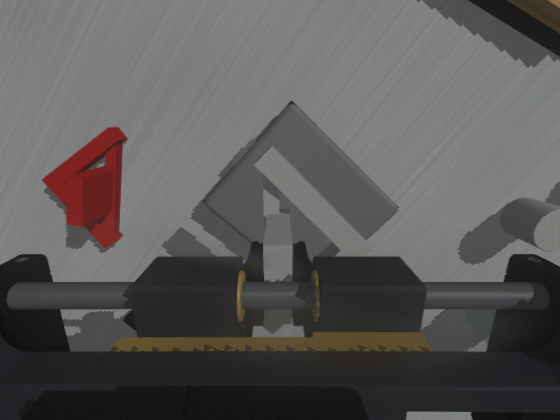

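View pics/w4c.png

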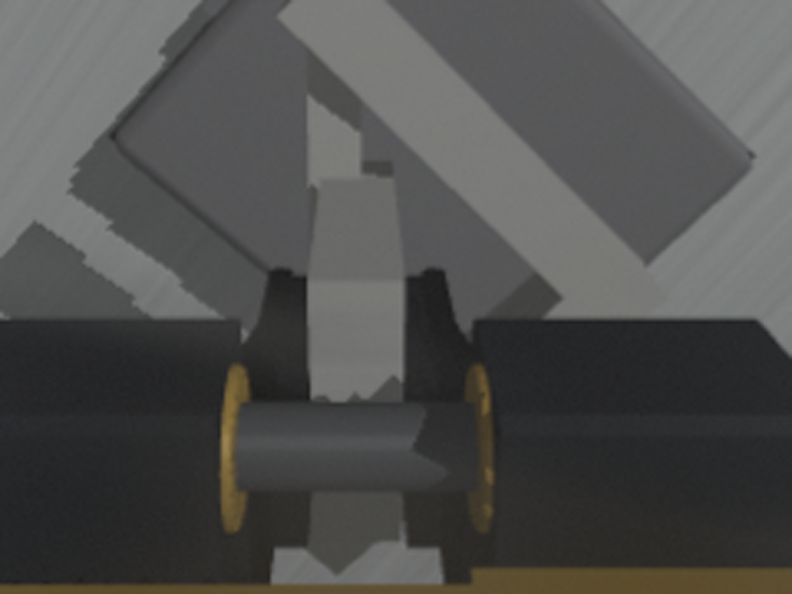

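```bash
python3 - <<'E'
import cv2
im=cv2.imread("pics/w4.png")
cv2.imwrite("pics/w4d.png",cv2.resize(im[135:260,245:385],None,fx=5.6,fy=4.8,interpolation=cv2.INTER_CUBIC))
E
```

```text
(no output)
```

View pics/w4d.png

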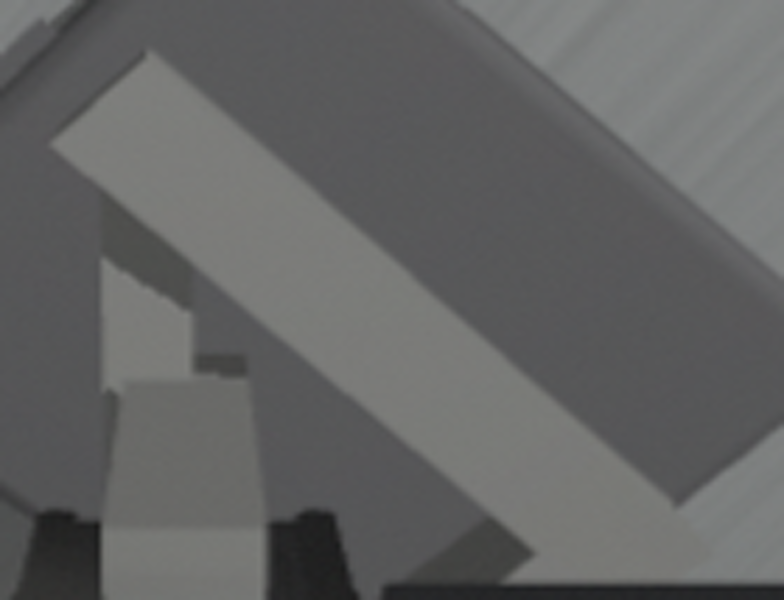

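```bash
python3 - <<'E'
from fit import *
o,p=pickle.load(open("w4.pkl","rb"))
f=lambda x,y:np.array((x/5.6+245-.41,y/4.8+135-.4)); T=Rt(o)
W=lambda x,y,z=.1367:w(p,f(x,y),z)
A=lambda v:np.degrees(np.arctan2(v[1],v[0]))
e=W(150,50);ei=W(52,145);q=W(677,502);ic=W(537,552)
print("w",np.linalg.norm(e-ei),"inner len",np.linalg.norm(ic-ei))
ang=[(A(e-q)%360-180),(A(ei-ic)%360-180),A(ei-e)+90]; print(ang)
s=np.radians(np.mean(ang[:2]));R=np.array([[np.cos(s),-np.sin(s),0],[np.sin(s),np.cos(s),0],[0,0,1]])
for n,X in [("from end out",e+R@[.09,0,0]),("from end in",ei+R@[.09,.014,0]),("from ic",ic+R@[.014,.014,0]),("seen tip",W(708,553))]:
    print(n,X,"heel in tool mm",np.round(T.T@(X-o["tool_pos"])*1000,1))
print("nominal", np.round(T.T@(R@[.042,.042,0])*1000,1),"s",np.degrees(s),"tool yaw",o["tool_rot"][2])
E
```

```text
w 0.015145188896966612 inner len 0.07545652313191885
[np.float64(-7.470696004030543), np.float64(-7.877751401962598), np.float64(-5.112196919251161)]
from end out [ 0.50556213 -0.20494156  0.1367    ] heel in tool mm [ 3.4 59.6  7.6]
from end in [ 0.50608216 -0.2061519   0.1367    ] heel in tool mm [ 2.1 59.3  7.6]
from ic [ 0.50550729 -0.20634489  0.1367    ] heel in tool mm [ 2.3 58.7  7.6]
seen tip [ 0.50515137 -0.20683643  0.1367    ] heel in tool mm [ 2.1 58.1  7.6]
nominal [ 0.2 59.4 -0.1] s -7.674223702996572 tool yaw 127.15194210696208
```

```bash
python3 - <<'E'
from h import *; from cell import get_obs
o=get_obs();print(tool_delta(o,[.4841,.19,.12],146.1))
E
```

```text
(array([331. , 281. ,  24.5]), np.float64(-0.3307))
```

```bash
python3 -m handwheel '[[0.0,0.015,0.013,0,0],[0.0,0.045,0.038,0,-0.03],[0.0,0.075,0.064,0,-0.06],[0.0,0.105,0.089,0,-0.09],[0.0,0.135,0.115,0,-0.12],[0.0,0.165,0.14,0,-0.15],[0.0,0.195,0.166,0,-0.18],[0.0,0.225,0.191,0.004,-0.21],[0.0,0.255,0.217,0.008,-0.24],[0.0,0.285,0.242,0.012,-0.27],[0.0,0.31,0.263,0.018,-0.3],[0.0,0.325,0.276,0.024,-0.33],[0.0,0.331,0.281,0.0245,-0.33],[0.0,0.331,0.281,0.0245,-0.33],[0.0,0.331,0.281,0.0245,-0.33],[0.0,0.331,0.281,0.0245,-0.33]]' 50
python3 - <<'E'
from h import *; from cell import *
import pickle
o=get_obs();p=camera_params("wrist");im=read_camera("wrist");cv2.imwrite("pics/w5.png",im);pickle.dump((o,p),open("w5.pkl","wb"))
print(o["tool_pos"],o["tool_rot"],o["force"],o["wrist_torque"],o["grip_width"])
print(tool_delta(o,[.4841,.19,.0337],146.1))
E
```

```text
time_s: 7.45
tool_pos: [0.4856, 0.1876, 0.1214]
tool_rot: [-180.0, 0.0, 145.9]
force: [-0.2, 0.1, -1.8]
grip_width: 0.0138
[0.48556583 0.18756613 0.12136162] [-1.79998365e+02  3.17232533e-02  1.45884988e+02] [-0.15108006  0.13728767 -1.78405657] [-0.02087102  0.0323747   0.08354474] 0.01380017223053627
(array([ 2.6,  1.2, 87.7]), np.float64(-0.0038))
```

View pics/w5.png

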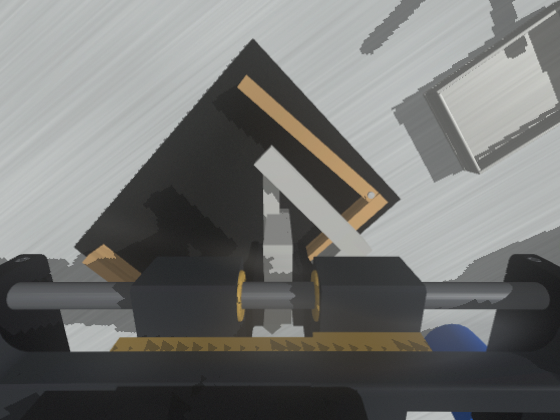

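```bash
python3 -m handwheel '[[0.0,0.0026,0.001,0.015,-0.003],[0.0,0.0026,0.001,0.035,-0.003],[0.0,0.0026,0.001,0.055,-0.003],[0.0,0.0026,0.001,0.07,-0.003],[0.0,0.0026,0.001,0.08,-0.003],[0.0,0.0026,0.001,0.086,-0.003],[0.0,0.0026,0.001,0.087,-0.003],[0.0,0.0026,0.001,0.087,-0.003],[0.0,0.0026,0.001,0.087,-0.003]]' 50
python3 - <<'E'
from h import *; from cell import *
import pickle
o=get_obs();p=camera_params("wrist");im=read_camera("wrist");cv2.imwrite("pics/w6.png",im);pickle.dump((o,p),open("w6.pkl","wb"))
print(o["tool_pos"],o["tool_rot"],o["force"],o["wrist_torque"],o["grip_width"])
cv2.imwrite("pics/w6c.png",cv2.resize(im[60:260,200:420],None,fx=3.5,fy=3,interpolation=cv2.INTER_CUBIC))
E
```

```text
time_s: 8.4
tool_pos: [0.4841, 0.1921, 0.0348]
tool_rot: [179.9, 0.0, 146.2]
force: [-0.1, -0.2, -0.7]
grip_width: 0.0133
[0.48409071 0.19208761 0.03484364] [1.79922558e+02 3.93624323e-02 1.46232404e+02] [-0.09677132 -0.16138568 -0.68241755] [-0.05946366  0.09745728  0.00815126] 0.013330694192803255
```

View pics/w6c.png

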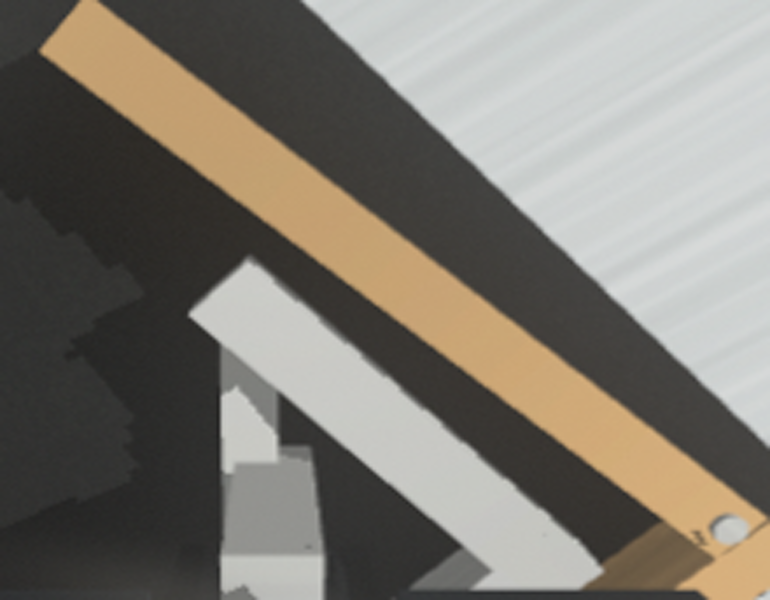

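```bash
python3 - <<'E'
from fit import *
o,p=pickle.load(open("w6.pkl","rb"))
f=lambda x,y:np.array((x/3.5+200-.36,y/3+60-.33)); s=np.radians(11.15);R=np.array([[np.cos(s),-np.sin(s)],[np.sin(s),np.cos(s)]])
A=lambda v:np.degrees(np.arctan2(v[1],v[0]))
h=w(p,f(603,572),.027)[:2];c=w(p,f(715,560),.028)[:2];e=w(p,f(250,258),.027)[:2]
pi=[w(p,f(40,50),.028)[:2],w(p,f(690,545),.028)[:2]]
pin=w(p,f(730,528),.03)[:2]
print("c",c,"pin",pin,"e in frame",R.T@(e-c)*1000,"heel in frame",R.T@(h-c)*1000, "arm s",A(e-h)%360-180,"panel",A(pi[0]-pi[1])%360-180-11.15,"pin rel",R.T@(pin-c)*1000)
# nominal
T=Rt(o); C=np.array([.5235,.2604]); H=(o["tool_pos"]+T@[.0024,.0592,0])[:2]; print("heel nominal",R.T@(H-C)*1000,"s",o["tool_rot"][2]-135+.17)
print("ex,ey in tool",T.T@np.array([np.cos(s),np.sin(s),0]),T.T@np.array([-np.sin(s),np.cos(s),0]))
E
```

```text
c [0.5234526  0.25998233] pin [0.51726388 0.26507558] e in frame [-101.9653515   -14.95919346] heel in frame [-11.39621028 -15.96374384] arm s 10.514528182549839 panel 4.287903620442796 pin rel [-5.08697882  6.19387251]
heel nominal [-11.77464182 -15.78654457] s 11.402403689684418
ex,ey in tool [-0.70812285  0.70608778  0.00144084] [7.06088912e-01 7.08123030e-01 4.72023577e-04]
```

```bash
python3 -m handwheel '[[0.0,-0.001,0.004,0.001,0],[0.0,-0.002,0.008,0.0015,0],[0.0,-0.003,0.0113,0.0015,0],[0.0,-0.003,0.0113,0.0015,0],[0.0,-0.003,0.0113,0.0015,0]]' 50
python3 -m handwheel '[[0.0,-0.0003,0.0003,0,0],[0.0,-0.0006,0.0006,0,0],[0.0,-0.0009,0.0009,0,0],[0.0,-0.0012,0.0012,0,0],[0.0,-0.0012,0.0012,0,0]]' 50
cat > st.py <<'E'
from h import *; from cell import get_obs
o=get_obs(); s=np.radians(11.15);R=np.array([[np.cos(s),-np.sin(s)],[np.sin(s),np.cos(s)]])
T=Rt(o); C=np.array([.5235,.2604]); H=(o["tool_pos"]+T@[.0024,.0592,0])[:2]
print(o["time_s"],"heel",np.round(R.T@(H-C)*1000,2),"under z",round(o["tool_pos"][2]*1e3-25.7,1),"s",round(o["tool_rot"][2]-135+.17,2),"F frame",np.round(R.T@o["force"][:2],2),"Fz",round(o["force"][2],2),"M",np.round(o["wrist_torque"],2),"g",round(o["grip_width"],4))
E
python3 st.py
```

```text
time_s: 8.95
tool_pos: [0.4922, 0.1996, 0.0325]
tool_rot: [-180.0, -0.0, 146.2]
force: [0.1, 0.4, -1.9]
grip_width: 0.0139
time_s: 9.45
tool_pos: [0.494, 0.1999, 0.0326]
tool_rot: [180.0, 0.0, 146.2]
force: [0.5, -0.1, -1.4]
grip_width: 0.0134
9.45 heel [ -0.55 -10.02] under z 6.9 s 11.4 F frame [ 0.5  -0.16] Fz -1.36 M [-0.05 -0.    0.02] g 0.0134
```

```bash
python3 -m handwheel '[[0.0,-0.0003,0.0003,-0.0005,0],[0.0,-0.0006,0.0006,-0.001,0],[0.0,-0.0006,0.0006,-0.001,0],[0.0,-0.0006,0.0006,-0.001,0]]' 50; python3 st.py
python3 -m handwheel '[[0.0,-0.0003,0.0003,0,0],[0.0,-0.0006,0.0006,0,0],[0.0,-0.0006,0.0006,0,0],[0.0,-0.0006,0.0006,0,0]]' 50; python3 st.py
```

```text
time_s: 9.85
tool_pos: [0.4946, 0.2, 0.0335]
tool_rot: [-180.0, -0.0, 146.2]
force: [-1.4, 0.3, -1.5]
grip_width: 0.0137
9.85 heel [  0.04 -10.03] under z 7.8 s 11.41 F frame [-1.33  0.57] Fz -1.54 M [-0.06  0.15 -0.04] g 0.0137
time_s: 10.25
tool_pos: [0.495, 0.2001, 0.0334]
tool_rot: [-179.9, -0.0, 146.2]
force: [-1.9, 0.6, 1.1]
grip_width: 0.0136
10.25 heel [  0.46 -10.05] under z 7.7 s 11.41 F frame [-1.78  0.96] Fz 1.05 M [-0.25  0.68  0.09] g 0.0136
```

```bash
python3 -m handwheel '[[0.0,0.0007,0.0007,0,0],[0.0,0.0014,0.0014,0,0],[0.0,0.0021,0.0021,0,0],[0.0,0.0028,0.0028,0,0],[0.0,0.0028,0.0028,0,0],[0.0,0.0028,0.0028,0,0]]' 50; python3 st.py
python3 -m handwheel '[[0.0,0.0007,0.0007,0,0],[0.0,0.0014,0.0014,0,0],[0.0,0.0021,0.0021,0,0],[0.0,0.0028,0.0028,0,0],[0.0,0.0028,0.0028,0,0],[0.0,0.0028,0.0028,0,0]]' 50; python3 st.py
```

```text
time_s: 10.85
tool_pos: [0.4944, 0.2034, 0.0332]
tool_rot: [-179.9, -0.0, 146.2]
force: [-2.3, -4.7, -2.7]
grip_width: 0.0136
10.85 heel [ 0.55 -6.67] under z 7.5 s 11.39 F frame [-3.19 -4.15] Fz -2.66 M [-1.05  0.75  0.03] g 0.0136
time_s: 11.45
tool_pos: [0.4937, 0.2069, 0.0332]
tool_rot: [-179.9, 0.0, 146.2]
force: [-3.8, -5.3, -1.9]
grip_width: 0.0136
11.45 heel [ 0.5  -3.14] under z 7.5 s 11.39 F frame [-4.73 -4.49] Fz -1.89 M [-1.24  0.85  0.03] g 0.0136
```

```bash
python3 -m handwheel '[[0.0,0.0005,0.0005,0,0],[0.0,0.001,0.001,0,0],[0.0,0.0014,0.0014,0,0],[0.0,0.0014,0.0014,0,0]]' 50; python3 st.py
python3 -m handwheel '[[0.0,0.0003,0.0003,0,0],[0.0,0.0006,0.0006,0,0],[0.0,0.0006,0.0006,0,0]]' 50; python3 st.py
```

```text
time_s: 11.85
tool_pos: [0.4933, 0.2088, 0.0332]
tool_rot: [-179.9, 0.0, 146.2]
force: [-2.8, -5.3, -2.6]
grip_width: 0.0137
11.85 heel [ 0.49 -1.13] under z 7.5 s 11.39 F frame [-3.8  -4.65] Fz -2.64 M [-1.27  0.85  0.03] g 0.0137
time_s: 12.15
tool_pos: [0.4931, 0.2096, 0.0332]
tool_rot: [-179.9, 0.0, 146.2]
force: [-3.6, -4.8, -2.1]
grip_width: 0.0137
12.15 heel [ 0.48 -0.31] under z 7.5 s 11.39 F frame [-4.46 -3.98] Fz -2.11 M [-1.23  0.83  0.07] g 0.0137
```

```bash
python3 -m handwheel '[[0.0,0.0003,0.0003,0,0],[0.0,0.0006,0.0006,0,0],[0.0,0.0006,0.0006,0,0]]' 50; python3 st.py
python3 -m handwheel '[[0.0,0.0003,0.0003,0,0],[0.0,0.0004,0.0004,0,0],[0.0,0.0004,0.0004,0,0]]' 50; python3 st.py
```

```text
time_s: 12.45
tool_pos: [0.4929, 0.2105, 0.0332]
tool_rot: [-179.9, 0.0, 146.2]
force: [-3.3, -4.7, -1.8]
grip_width: 0.0137
12.45 heel [0.48 0.51] under z 7.5 s 11.38 F frame [-4.15 -3.95] Fz -1.84 M [-1.26  0.79  0.03] g 0.0137
time_s: 12.75
tool_pos: [0.4929, 0.2107, 0.0332]
tool_rot: [-179.9, 0.0, 146.2]
force: [-3.3, -5.8, -0.5]
grip_width: 0.0139
12.75 heel [0.49 0.79] under z 7.5 s 11.37 F frame [-4.38 -5.08] Fz -0.46 M [-1.35  0.8   0.04] g 0.0139
```

```bash
python3 -m handwheel '[[0.0,0.0002,0.0002,0,0],[0.0,0.0004,0.0004,0,0],[0.0,0.0004,0.0004,0,0]]' 50; python3 st.py
python3 -m handwheel '[[0.0,-0.0002,0.0002,0,0],[0.0,-0.0004,0.0004,0,0],[0.0,-0.0004,0.0004,0,0]]' 50; python3 st.py
```

```text
time_s: 13.05
tool_pos: [0.4928, 0.2109, 0.0332]
tool_rot: [-179.8, 0.0, 146.2]
force: [-3.8, -7.1, -0.6]
grip_width: 0.0133
13.05 heel [0.46 0.92] under z 7.5 s 11.36 F frame [-5.1  -6.27] Fz -0.6 M [-1.56  0.8   0.09] g 0.0133
time_s: 13.35
tool_pos: [0.493, 0.2109, 0.0332]
tool_rot: [-179.8, -0.0, 146.2]
force: [-4.0, -6.4, 0.1]
grip_width: 0.0137
13.35 heel [0.65 0.91] under z 7.5 s 11.36 F frame [-5.18 -5.5 ] Fz 0.14 M [-1.55  1.04  0.09] g 0.0137
```

```bash
python3 -m handwheel '[[0.0,0,0.0004,0,0],[0.0,0,0.0008,0,0],[0.0,0,0.0008,0,0]]' 50; python3 st.py
python3 -m handwheel '[[0.0,0,0.0004,0,0],[0.0,0,0.0008,0,0],[0.0,0,0.0008,0,0],[0.0,0,0.0008,0,0]]' 50; python3 st.py
```

```text
time_s: 13.65
tool_pos: [0.4932, 0.2111, 0.0332]
tool_rot: [-179.8, -0.0, 146.2]
force: [-4.8, -7.2, 1.7]
grip_width: 0.0137
13.65 heel [0.87 1.07] under z 7.5 s 11.35 F frame [-6.14 -6.15] Fz 1.71 M [-1.76  1.14  0.05] g 0.0137
time_s: 14.05
tool_pos: [0.4933, 0.2112, 0.0332]
tool_rot: [-179.7, -0.0, 146.2]
force: [-6.1, -8.5, 2.9]
grip_width: 0.0136
14.05 heel [1.05 1.15] under z 7.5 s 11.34 F frame [-7.65 -7.16] Fz 2.9 M [-2.05  1.35  0.07] g 0.0136
```

```bash
python3 -m handwheel '[[0.0,0,0.0004,0,0],[0.0,0,0.0008,0,0],[0.0,0,0.0012,0,0],[0.0,0,0.0012,0,0],[0.0,0,0.0012,0,0]]' 50; python3 st.py
python3 - <<'E'
from h import *; from cell import *
import pickle
o=get_obs();p=camera_params("wrist");im=read_camera("wrist");cv2.imwrite("pics/w7.png",im);pickle.dump((o,p),open("w7.pkl","wb"))
cv2.imwrite("pics/w7c.png",cv2.resize(im[60:260,200:420],None,fx=3.5,fy=3,interpolation=cv2.INTER_CUBIC))
E
```

```text
time_s: 14.55
tool_pos: [0.4935, 0.2115, 0.0332]
tool_rot: [-179.6, -0.1, 146.1]
force: [-7.6, -11.0, 4.4]
grip_width: 0.0137
14.55 heel [1.32 1.35] under z 7.5 s 11.32 F frame [-9.58 -9.33] Fz 4.44 M [-2.32  1.61  0.06] g 0.0137
```

View pics/w7c.png

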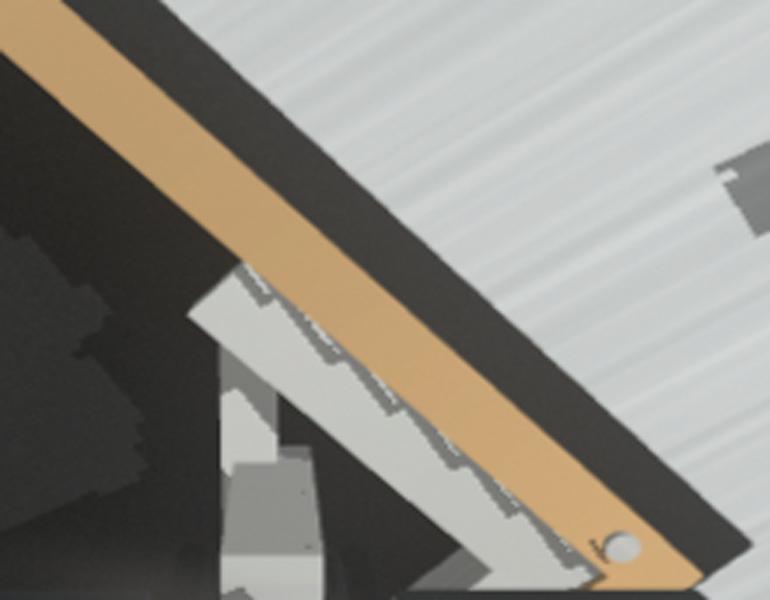

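```bash
python3 - <<'E'
from fit import *
o,p=pickle.load(open("w7.pkl","rb")); im=cv2.imread("pics/w7.png")
b=edge(im,p,range(85,235),210,420,side="right");a=lambda b:(np.degrees(np.arctan2(b[1][1],b[1][0]))%360-180)
print("out",a(b),b[2:]); b=edge(im,p,range(85,140),200,420,side="left");print("in",a(b),b[2:])
E
python3 -m handwheel '[[0.0,0,0.0002,0,0],[0.0,0,0.0002,0,0],[0.0,0,0.0002,0,0],[0.0,0,0.0002,0,0],[0.0,0,0.0002,0,0],[0.0,0,0.0002,0,0],[0.0,0,0.0002,0,0]]' 50; python3 st.py
```

```text
out 11.218752948745419 (np.float64(3.515239245228113e-05), 150)
in 11.107644133680225 (np.float64(3.316055504257004e-05), 55)
time_s: 15.3
tool_pos: [0.4936, 0.2115, 0.0332]
tool_rot: [-179.6, -0.1, 146.1]
force: [-7.8, -10.1, 5.2]
grip_width: 0.0136
15.3 heel [1.36 1.37] under z 7.5 s 11.32 F frame [-9.62 -8.44] Fz 5.23 M [-2.41  1.7   0.07] g 0.0136
```

```bash
python3 -m handwheel '[[0.0,0.0002,0.0003,0,0],[0.0,0.0003,0.0006,0,0],[0.0,0.0003,0.0006,0,0],[0.0,0.0003,0.0006,0,0],[0.0,0.0003,0.0006,0,0],[0.0,0.0003,0.0006,0,0],[0.0,0.0003,0.0006,0,0],[0.0,0.0003,0.0006,0,0],[0.0,0.0003,0.0006,0,0],[0.0,0.0003,0.0006,0,0]]' 50; python3 st.py
python3 -m handwheel '[[0.0,0,0,0,0],[0.0,0,0,0,0],[0.0,0,0,0,0],[0.0,0,0,0,0],[0.0,0,0,0,0],[0.0,0,0,0,0],[0.0,0,0,0,0]]' 50; python3 st.py
```

```text
time_s: 16.3
tool_pos: [0.4936, 0.2116, 0.0332]
tool_rot: [-179.6, -0.1, 146.1]
force: [-7.7, -11.7, 5.5]
grip_width: 0.0142
16.3 heel [1.43 1.49] under z 7.5 s 11.3 F frame [ -9.8  -10.01] Fz 5.55 M [-2.59  1.74  0.03] g 0.0142
time_s: 17.0
tool_pos: [0.4936, 0.2117, 0.0332]
tool_rot: [-179.6, -0.1, 146.1]
force: [-8.0, -11.9, 5.4]
grip_width: 0.0136
17.0 heel [1.41 1.51] under z 7.5 s 11.3 F frame [-10.14 -10.18] Fz 5.44 M [-2.57  1.76  0.08] g 0.0136
```

```bash
python3 -m handwheel '[[0.0,0,-0.0008,0,0],[0.0,0,-0.0016,0,0],[0.0,0,-0.0026,0,0],[0.0,0,-0.0038,0,0],[0.0,0,-0.0055,0,0],[0.0,0,-0.008,0,0],[0.0,0,-0.011,0,0],[0.0,0,-0.015,0,0],[0.0,0,-0.018,0,0],[0.0,0,-0.018,0,0],[0.0,0,-0.018,0,0]]' 50; python3 st.py
python3 - <<'E'
from h import *; from cell import *
import pickle
o=get_obs();p=camera_params("wrist");im=read_camera("wrist");cv2.imwrite("pics/w8.png",im);pickle.dump((o,p),open("w8.pkl","wb"))
from fit import *
b=edge(im,p,range(70,160),210,420,side="right");a=lambda b:(np.degrees(np.arctan2(b[1][1],b[1][0]))%360-180)
print("out",a(b),b[2:]); b=edge(im,p,range(70,150),200,420,side="left");print("in",a(b),b[2:])
E
```

```text
time_s: 18.1
tool_pos: [0.4856, 0.2013, 0.0338]
tool_rot: [179.9, 0.0, 146.2]
force: [-0.1, -0.2, -2.0]
grip_width: 0.0137
18.1 heel [-8.56 -7.01] under z 8.1 s 11.41 F frame [-0.14 -0.15] Fz -1.99 M [-0.02  0.    0.02] g 0.0137
out 11.20976533480075 (np.float64(4.3883845346610874e-05), 90)
in 11.172548496680406 (np.float64(5.1229795775639794e-05), 80)
```

View pics/w8.png

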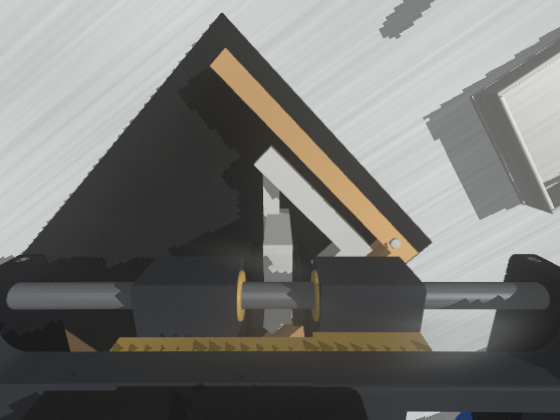

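```bash
python3 -m handwheel '[[0.0,0,0,-0.01,0],[0.0,0,0,-0.03,0],[0.0,0,0,-0.055,0],[0.0,0,0,-0.08,0],[0.0,0,0,-0.095,0],[0.0,0,0,-0.095,0],[0.0,0,0,-0.095,0]]' 50
python3 - <<'E'
from h import *; from cell import get_obs
o=get_obs();print(o["tool_pos"],tool_delta(o,[.477,-.233,.1],128))
E
```

```text
time_s: 18.85
tool_pos: [0.4854, 0.2011, 0.1287]
tool_rot: [180.0, 0.0, 146.2]
force: [-0.2, 0.4, -2.2]
grip_width: 0.0135
[0.48536514 0.2011409  0.12870737] (array([-234.3, -365.6,   28.5]), np.float64(0.3185))
```

```bash
python3 -m handwheel '[[0.0,-0.01,-0.015,0,0],[0.0,-0.03,-0.047,0,0.03],[0.0,-0.052,-0.082,0,0.06],[0.0,-0.075,-0.117,0,0.09],[0.0,-0.098,-0.153,0,0.12],[0.0,-0.12,-0.187,0,0.15],[0.0,-0.143,-0.223,0,0.18],[0.0,-0.165,-0.258,0,0.21],[0.0,-0.187,-0.292,0,0.24],[0.0,-0.208,-0.325,0,0.27],[0.0,-0.224,-0.35,0.01,0.3],[0.0,-0.232,-0.362,0.02,0.3185],[0.0,-0.234,-0.3656,0.028,0.3185],[0.0,-0.234,-0.3656,0.028,0.3185],[0.0,-0.234,-0.3656,0.028,0.3185],[0.0,-0.234,-0.3656,0.028,0.3185]]' 50
python3 - <<'E'
from h import *; from cell import *
o=get_obs();im=read_camera("wrist");cv2.imwrite("pics/w9.png",im)
print(o["tool_pos"],o["force"],tool_delta(o,[.477,-.233,.06],128))
E
```

```text
time_s: 20.45
tool_pos: [0.4774, -0.2313, 0.1007]
tool_rot: [180.0, -0.0, 128.2]
force: [0.5, 0.3, -1.3]
grip_width: 0.0135
[ 0.47736203 -0.23127193  0.10070626] [ 0.54019587  0.28681203 -1.34108773] (array([-1.2, -1.4, 40.7]), np.float64(0.0027))
```

View pics/w9.png

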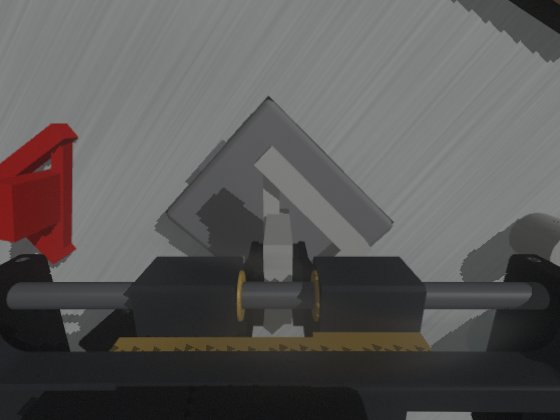

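```bash
python3 -m handwheel '[[0.0,0,0,0.008,0],[0.0,0,0,0.02,0],[0.0,0,0,0.032,0],[0.0,0,0,0.039,0],[0.0,0,0,0.0415,0],[0.0,0,0,0.0425,0],[0.0,0,0,0.0425,0],[0.0,0,0,0.0425,0]]' 50
python3 -m handwheel '[[0.0,0,0,0.0008,0],[0.0,0,0,0.0016,0],[0.0,0,0,0.0016,0],[0.0,0,0,0.0016,0]]' 50; python3 st.py
```

```text
time_s: 21.3
tool_pos: [0.4771, -0.2332, 0.0584]
tool_rot: [180.0, 0.0, 128.0]
force: [-0.0, 0.5, -1.0]
grip_width: 0.0138
time_s: 21.7
tool_pos: [0.4768, -0.2329, 0.0565]
tool_rot: [180.0, 0.0, 128.0]
force: [0.5, -0.1, -1.1]
grip_width: 0.0138
21.7 heel [ -89.51 -446.11] under z 30.8 s -6.84 F frame [ 0.49 -0.24] Fz -1.1 M [-0.03 -0.   -0.05] g 0.0138
```

```bash
python3 -m handwheel '[[0.0,0,0,0.0004,0],[0.0,0,0,0.0008,0],[0.0,0,0,0.0008,0],[0.0,0,0,0.0008,0]]' 50; python3 st.py
python3 -m handwheel '[[0.0,0,0,0.0004,0],[0.0,0,0,0.0004,0],[0.0,0,0,0.0004,0]]' 50; python3 st.py
```

```text
time_s: 22.1
tool_pos: [0.4768, -0.233, 0.0557]
tool_rot: [180.0, 0.0, 128.0]
force: [-0.3, -0.4, 0.1]
grip_width: 0.0135
22.1 heel [ -89.51 -446.15] under z 30.0 s -6.84 F frame [-0.35 -0.39] Fz 0.1 M [0.01 0.08 0.01] g 0.0135
time_s: 22.4
tool_pos: [0.4768, -0.2329, 0.0557]
tool_rot: [180.0, -0.0, 128.0]
force: [-2.5, 1.6, 4.7]
grip_width: 0.0138
22.4 heel [ -89.46 -446.12] under z 30.0 s -6.84 F frame [-2.1   2.05] Fz 4.69 M [0.2  0.55 0.07] g 0.0138
```

```bash
python3 -m handwheel '[[0.02,0,0,-0.0003,0],[0.03,0,0,-0.0003,0],[0.04,0,0,-0.0003,0],[0.045,0,0,-0.0003,0],[0.045,0,0,-0.0003,0],[0.045,0,0,-0.0003,0],[0.045,0,0,-0.0003,0]]' 50; python3 st.py
python3 -m handwheel '[[0.045,0,0,-0.004,0],[0.045,0,0,-0.015,0],[0.045,0,0,-0.035,0],[0.045,0,0,-0.06,0],[0.045,0,0,-0.09,0],[0.045,0,0,-0.115,0],[0.045,0,0,-0.115,0],[0.045,0,0,-0.115,0],[0.045,0,0,-0.115,0]]' 50; python3 st.py
python3 - <<'E'
from h import *; from cell import *
import pickle
o=get_obs();p=camera_params("wrist");im=read_camera("wrist");cv2.imwrite("pics/w10.png",im);pickle.dump((o,p),open("w10.pkl","wb"))
cv2.imwrite("pics/top1.png",read_camera("top"));cv2.imwrite("pics/side1.png",read_camera("side"))
E
```

```text
time_s: 23.1
tool_pos: [0.4767, -0.233, 0.0555]
tool_rot: [180.0, 0.0, 128.0]
force: [-0.1, -0.4, 0.3]
grip_width: 0.0447
23.1 heel [ -89.55 -446.16] under z 29.8 s -6.84 F frame [-0.21 -0.41] Fz 0.29 M [-0.06  0.03 -0.  ] g 0.0447
time_s: 24.0
tool_pos: [0.4761, -0.2327, 0.1699]
tool_rot: [-180.0, -0.1, 128.0]
force: [0.1, -0.2, -0.2]
grip_width: 0.0449
24.0 heel [ -90.09 -445.74] under z 144.2 s -6.84 F frame [ 0.1  -0.19] Fz -0.24 M [-0.03  0.02  0.04] g 0.0449
```

View pics/w10.png

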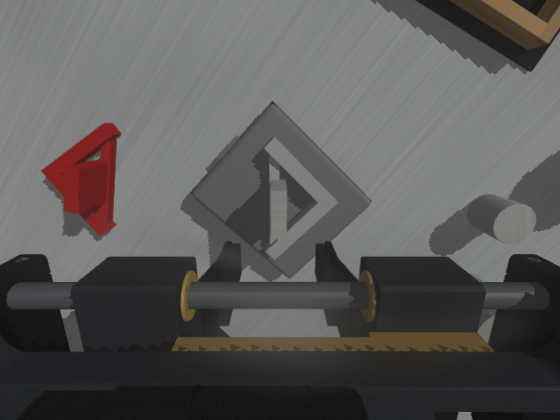

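View pics/top1.png

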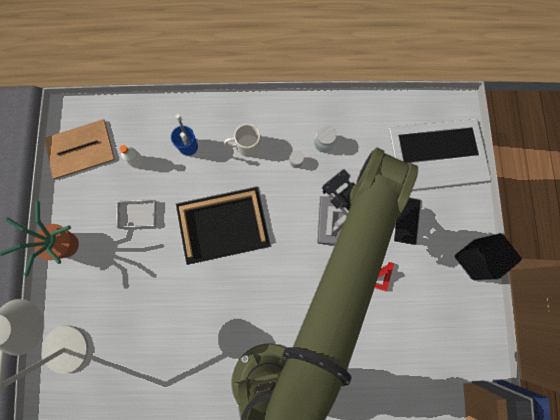

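View pics/side1.png

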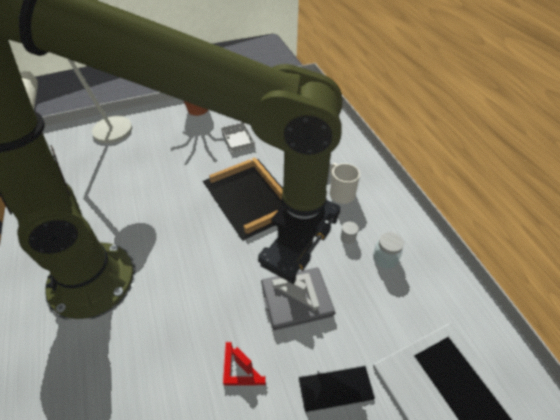

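```bash
python3 - <<'E'
from fit import *
import cell
o,p=pickle.load(open("w10.pkl","rb"))
h=w(p,np.array([337.,201]),.048)[:2];s=np.radians(-6.8);R=np.array([[np.cos(s),-np.sin(s)],[np.sin(s),np.cos(s)]])
g=h+R@[-.042,-.042];print("grip",g,"off centre mm",(g-[.478,-.2296])*1000)
a=cv2.imread("pics/top1.png");p=cell.camera_params("top")
b=edge(a,p,range(215,252),170,215,side="left");print("panel outer top view",np.degrees(np.arctan2(b[1][1],b[1][0]))%360-180,b[2:])
b=edge(a,p,range(190,250),230,285,side="right");print("fixed outer",np.degrees(np.arctan2(b[1][1],b[1][0]))%360-180,b[2:])
E
```

```text
grip [ 0.47388214 -0.23119432] off centre mm [-4.11785696 -1.59432489]
panel outer top view 11.269021888225865 (np.float64(0.00022379369698331282), 37)
fixed outer 11.089482831514232 (np.float64(0.00028005265090468555), 49)
```

Panel and fixed side agree to within 0.2° (0.003 rad). The square lies flat, about 4 mm off the case centre. Handing in.

```bash
python3 -c "
from cell import *; print(sign_off()); print(get_obs()['time_s'])"
```

```text
the job is handed in; nothing more can be done
None
the job is handed in; nothing more can be done
```

The job is done and handed in at about 24 s of the 69 s allowed.

- **Pressing:** I gripped the steel square by its fin, not the red lookalike. I pressed its heel into the pinned corner with about 10 N towards each side and held it there for about 2.5 s. The wrist picture showed the pinned side flush with the square. The long side was hidden from the camera, so I judged it by force and heel position. The square's underside stayed about 3.5 mm above the mat.
- **Frame:** After backing off, the pinned side measured within about 0.001 rad of square in the wrist view. In the coarser final top view it was within about 0.003 rad, against the 0.02 allowed.
- **Putting back:** I lowered the square until I felt light contact with the case (about 5 N), let go and raised the gripper clear. It lies flat with its grip point about 4 mm from the case centre.
- **Other things:** In the last pictures the others look undisturbed. The glue was hidden in the side view and the phone partly in the top view, but each shows in the other picture.

No check failed. The one disagreement was the square's angle: one picture before pressing put it about 0.9° off the robot's own reading (10.5° against 11.4°).

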